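# Stand the fallen glue bottle upright by way of the slanted rest

## Task

The yellow glue bottle has been left lying on its side. Lay it in the slanted wooden rest, nozzle up and base against the stop, and let go; then take hold of it again at the new angle and stand it upright on its base in the empty end of the blue tray, keeping hold of it until its base is on the tray's floor. Leave the jar in the tray where it is.

Things in the scene. Friction and masses are not known exactly. Their poses are not given: they have to be found in the camera images.
- bottle_mid (a point): Yellow round glue bottle, orange nozzle, loose, 0.1-0.18 kg, 140 mm long: cylinder of 42 mm diameter for 92 mm from the flat base, shoulder to 102 mm, cone nozzle 19 to 6 mm wide. Starts lying on the table (it can roll), nozzle away from the robot within 40 degrees of +x. Point on the axis 50 mm from the base, about the centre of mass; z axis runs from base to nozzle
- bottle_tip (a point): tip of the bottle's nozzle, on its axis, 140 mm from the base (90 mm from bottle_mid)
- rest: Slanted plywood rest, fixed: foot plate 150 x 80 x 12 mm and a 50 mm wide board rising at 45 degrees towards its +x (away from the robot, within 20 degrees). The bottle lies on two 10 mm round rails 24 mm apart, its base against a 44 mm wide stop at the low end; let go a few mm off, it settles. Origin: underside, straight below rest_mid, on the table; z up
- rest_mid (a point): where bottle_mid lies when the bottle is seated in the rest, 85 mm above the table. The rails are narrower than the bottle and the board lies 28 mm from the bottle's axis, so fingers fit at both sides of the seated bottle, square to the board or from straight above
- rest_tip (a point): where bottle_tip lies when the bottle is seated in the rest nozzle up; the line from rest_mid to rest_tip (90 mm, 45 degrees upward along the rest's +x) is the axis of the seated bottle
- tray: Blue low tray, fixed to the table, 120 mm (x) by 200 mm (y) outside, walls 4 mm thick and 14 mm high, floor 4 mm above the table. Origin: centre of the underside; z up. Its +y half is empty, the jar stands in its -y half
- tray_spot (a point): middle of the empty end of the tray, on its floor: a good place for the centre of the bottle's base
- jar_mid (a point): centre of a small white jar with a green lid, 44 mm in diameter and 50 mm high, loose, standing in the -y half of the tray; to be left alone
Not all that is in view belongs to the job. Of the things that look like the part that bears bottle_mid, take the one that is farthest from the robot's base at the start.

How it is judged (in metres and radians):
On the way, in this order (a step that is already met when the one before it is completed fails the run):
1. the bottle lies let go in the slanted rest, nozzle up, base against the stop (distance between bottle_mid and rest_mid below 0.012 m and distance between bottle_tip and rest_tip below 0.02 m and contact force between the fingers and bottle below 0.1 N and linear speed of bottle below 0.03 m/s), for 0.2 s.
2. the bottle stands upright on the floor of the tray's empty end while the fingers still hold it (angle between bottle_mid's own z axis and vertical below 0.2 rad and z of bottle_mid in the frame of tray between 0.047 and 0.062 m and x of bottle_mid in the frame of tray between -0.045 and 0.045 m and y of bottle_mid in the frame of tray between -0.01 and 0.08 m and contact force between the fingers and bottle above 0.5 N), for 0.05 s.
At the end, for the whole second after the job is handed in: The bottle stands at rest, let go, upright (within 0.1 rad) on its base on the floor of the tray's empty half (bottle_mid, in the tray's frame, 49 to 59 mm high, x within 45 mm either way, y from -10 to 80 mm); the jar is within 20 mm of where it started (angle between bottle_mid's own z axis and vertical below 0.1 rad and z of bottle_mid in the frame of tray between 0.049 and 0.059 m and x of bottle_mid in the frame of tray between -0.045 and 0.045 m and y of bottle_mid in the frame of tray between -0.01 and 0.08 m and contact force between the fingers and bottle below 0.1 N and linear speed of bottle below 0.02 m/s and distance of jar_mid from where it was at the start of the episode below 0.02 m); the robot touches nothing.
It fails at once if the jar is knocked over or pushed more than 20 mm (distance of jar_mid from where it was at the start of the episode above 0.02 m or angle between jar_mid's own z axis and vertical above 0.5 rad).
It also fails if it takes over 59 s, if anything falls off the work surface, if the arm or the gripper's body presses on something with over 40 N, if the wrist force passes 120 N, or if a joint passes its speed limit or range.

## Robot

A 7-joint arm with a two-finger parallel gripper is mounted at the origin on the work surface. World frame = base frame: x ahead of the robot, y to its left, z up, the work surface at z = 0. Lengths are in mm, angles in rad, forces in N, time in s.
With the tool pointing down it reaches from about 425 to 950 mm from the base axis. Payload 4.7 kg.
Tool frame: the origin (TCP) lies at the very end of the fingers, on their centre line; the grasp point (between the pads) lies 19 mm behind it; z points along the fingers, y is the line along which they close (so a half turn about z gives the same grasp; the last joint's range is limited). The gripper opens to 85 mm and grips with 20 to 120 N. Pads are 22 mm wide; open, the fingers measure 114 mm over their backs; the gripper's body (76 mm by 85 mm) begins 54 mm behind the grasp point. The pads swing forward as they close: fully open they stand 13 mm farther back than shut.
Start: joints at [1.17, 0.469, -0.049, 1.532, 0.024, 1.141, -0.082], TCP at [245.27, -628.881, 231.335] pointing down, gripper open.
Joint ranges: [-2.59, 2.59], [-0.33, 1.99], [-1.39, 1.29], [0.1, 2.45], [-1.04, 4.18], [0.21, 1.99], [-2.66, 2.66]. Speed limits (rad/s): [2.57, 2.57, 3.14, 3.14, 3.14, 3.14, 3.14].

## Interface

Orientations are given as [roll, pitch, yaw] about the fixed x, y, z axes, in that order (R = Rz(yaw) Ry(pitch) Rx(roll)).
In Python, from workcell import bot gives the robot as it stands.
- The arm moves only by the tool play_rows, never from a script. Its argument "moves" is one flat list of numbers, 7 for each row, row after row: the shift along the tool's x, y, z in units of 25 mm (1.0 is 25 mm), then the turn, a rotation vector about the tool's x, y, z in units of 5 degrees (1.0 is 5 degrees), then the closure in counts, from 0 (fully open) to 255 (shut). In form: [x, y, z, rx, ry, rz, fingers, x, y, z, rx, ry, rz, fingers, ...]. A call has 1 to 10 rows; each row is the pose to reach, as a shift and turn from the pose commanded when the call began, along the tool's axes at that moment; what a row does not reach only later rows make up. A row lasts 1/10 s, in which the tool goes at most 50 mm and 8.59 degrees, less where a joint would pass 70% of its speed; a pose out of reach is approached as far as the arm can. A call with a gripper value outside its range is refused whole. The fingers move at their own pace and stop on an object; "newtons" is the grip in N (left out, the last holds). Time passes only in rows, so rows that repeat a pose let the fingers close. It gives the time, the measured TCP pose, the force, the opening and the grip force at its end, in the units of the state.
- bot.get_obs(): the state, without advancing time (a new reading comes with each control period).
- bot.grab_frame(name): name is "side" or "top"; returns a dict with "img" (400x640x3 uint8, red, green, blue), "K" (3x3 intrinsics, pixels), "pose" (4x4, takes a point from camera to world coordinates). Camera axes: x right, y up, looking along -z (the intrinsics and any distortion apply to the point x, -y, -z); pixel columns grow to the right and rows downward; lengths in mm; the calibration is good to about 2 mm. A picture is of the moment at which its call begins. There is no depth.
- bot.close_job(): hands the job in; it is judged then, once.
Trained networks look in a picture, given as the dict that the camera call returned (one of the last four; its "shot" number tells which), for a name from the list of things; names that differ only in an ending like _2 or _b are one class to them, and where a whole thing is asked for, a point or a joint stands for the part that bears it (a point fixed in the world has none). Each returns a list of dicts, best first, with "conf" (0 to 1); they miss things now and then, are a little off and sometimes report something else, mostly with a low value. They report only what shows in the picture. A call takes as long as a camera call. They do not tell look-alikes from the thing itself.
- bot.find_in(picture, label): "extent" ([centre column, centre row, width, height] in pixels, round what is visible of it).
- bot.place_of(picture, label): "at" ([row, column] in pixels: a listed point, or the origin of a listed thing).
The state is a dict: "t": time; "joint_pos": joint angles; "qvel": joint speeds; "tau": joint torques, N m; "tcp_pos": TCP position; "eef_rot": TCP orientation; "ft_force": force on the tool from outside, world axes, zero at the start; "ft_torque": the same for the moment, N m; "gripper_width": opening from 0.0 (shut) to 1.0 (fully open); "finger_force": force on a finger pad.
Only numpy, scipy, OpenCV 4.12 (cv2) and the standard library are available. Lean on these libraries where they do the work, as an engineer would, in place of code of your own. Each camera call takes 0.05 s, during which the arm holds its last target. There are 200 camera calls.

## Working session

There is one attempt and no reset: what is moved stays moved. The work goes in short steps, Python scripts to look and compute and a tool call to move; the robot and the scene stay as the last step left them, time stands still between calls to the robot, and variables do not carry over. Pictures are saved under pics/ and viewed, at most 10 in all, crops included, and the job is handed in when it is done.

Besides the shell and the picture viewer there is one more tool, called in YAML: its name, and indented under it one key for each argument. play_rows: Moves the arm, as the interface text tells. Its arguments: {"type":"object","properties":{"moves":{"type":"array"},"newtons":{"type":"number"}},"required":["moves"]}

```bash
mkdir -p pics; ls; cat > h.py <<'E'
import numpy as np, cv2
from workcell import bot
from scipy.spatial.transform import Rotation as R
def ray(f,row,col):
    K=f["K"];P=np.array(f["pose"]);d=np.linalg.inv(K)@[col,row,1];d=P[:3,:3]@[d[0],-d[1],-d[2]]
    return P[:3,3],d/np.linalg.norm(d)
def onz(f,row,col,z):
    o,d=ray(f,row,col);return o+d*(z-o[2])/d[2]
def tri(rs):
    A=sum(np.eye(3)-np.outer(d,d) for o,d in rs);b=sum((np.eye(3)-np.outer(d,d))@o for o,d in rs)
    return np.linalg.solve(A,b)
def proj(f,p):
    P=np.array(f["pose"]);c=P[:3,:3].T@(np.array(p)-P[:3,3]);u=f["K"]@[c[0],-c[1],-c[2]];return u[:2]/u[2]
E
python3 - <<'E'
from h import *
for n in ["top","side"]:
    f=bot.grab_frame(n); print(f.keys(),np.round(f["pose"],2).tolist(),np.array(f["K"]).tolist())
    cv2.imwrite(f"pics/{n}0.png",f["img"][:,:,::-1])
    for l in ["bottle_mid","bottle_tip","rest","rest_mid","rest_tip","tray","tray_spot","jar_mid"]:
        print(n,l,[(np.round(x["at"],1).tolist(),round(x["conf"],2)) for x in bot.place_of(f,l)])
print(bot.get_obs())
E
```

```text
pics
dict_keys(['img', 'K', 'pose', 'shot']) [[-0.0, 0.98, -0.18, 329.66], [-1.0, -0.01, -0.02, -2.97], [-0.02, 0.18, 0.98, 1141.8], [0.0, 0.0, 0.0, 1.0]] [[408.4425738214477, 0.0, 321.3756259724644], [0.0, 408.4425738214477, 191.53610181198437], [0.0, 0.0, 1.0]]
top bottle_mid [([151.9, 225.9], 0.69), ([268.6, 206.1], 0.62), ([121.8, 219.6], 0.36)]
top bottle_tip [([245.9, 227.1], 0.62), ([122.1, 218.5], 0.56)]
top rest [([172.7, 330.0], 0.8)]
top rest_mid [([164.0, 332.6], 0.56), ([173.7, 425.4], 0.37)]
top rest_tip [([127.1, 332.2], 0.86)]
top tray [([173.0, 423.1], 0.78)]
top tray_spot [([174.9, 411.2], 0.71)]
top jar_mid [([168.8, 447.3], 0.59)]
dict_keys(['img', 'K', 'pose', 'shot']) [[-0.96, 0.19, -0.2, 204.04], [-0.27, -0.66, 0.7, 1095.55], [-0.0, 0.72, 0.69, 1186.9], [0.0, 0.0, 0.0, 1.0]] [[501.1011719249551, 0.0, 323.53923900538587], [0.0, 501.1011719249551, 205.13024917516074], [0.0, 0.0, 1.0]]
side bottle_mid [([282.6, 248.6], 0.55)]
side bottle_tip [([301.3, 340.8], 0.76), ([281.6, 220.2], 0.61)]
side rest [([215.4, 301.5], 0.64)]
side rest_mid [([202.9, 296.9], 0.92)]
s
[... 152 characters left out ...]
t': 0.9, 'joint_pos': array([ 1.17007812,  0.46855493, -0.04860535,  1.53249219,  0.02406728,
        1.14103161, -0.08230093]), 'qvel': array([-0.00021977,  0.00120353,  0.00080466,  0.0005652 , -0.00031571,
        0.00081188, -0.00078818]), 'tau': array([-1.65781698e-04, -5.10144174e+01, -4.68514790e-02, -2.38014132e+01,
        1.07692395e-02,  8.62318193e-04, -6.58485106e-06]), 'tcp_pos': array([ 245.29190816, -628.86542601,  231.36858459]), 'eef_rot': array([ 3.14149800e+00, -7.18717438e-05,  3.71818212e-01]), 'ft_force': array([-0.87148612, -0.33719355,  0.43349391]), 'ft_torque': array([-0.03858912,  0.00312653,  0.0061715 ]), 'finger_force': 0.0, 'gripper_width': 1.0009184297253724}
```

View pics/top0.png

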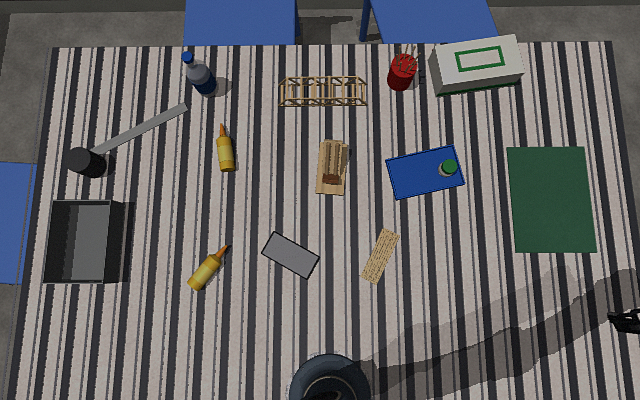

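View pics/side0.png

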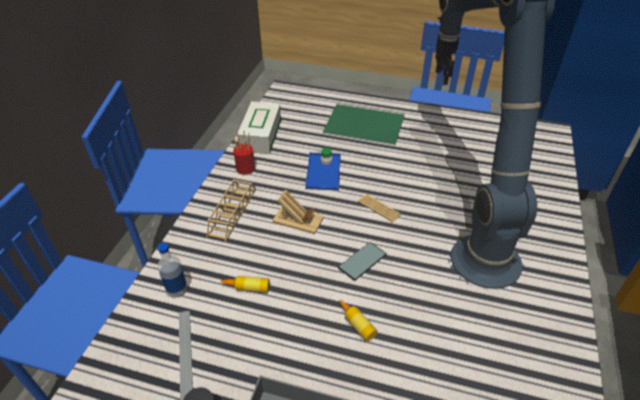

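Top view: the target bottle, the farther one, is near (225,150) with its nozzle up-image. The rest is near (332,165), the tray near (425,172) with the jar on its right (447,168), and the decoy bottle is near (207,268). The side view agrees.

```bash
python3 - <<'E'
from h import *
t=bot.grab_frame("top"); s=bot.grab_frame("side")
def P(f,l):return [x["at"] for x in bot.place_of(f,l)]
def mk(f,lo,hi,box,z,name):
    h=cv2.cvtColor(f["img"],cv2.COLOR_RGB2HSV);m=cv2.inRange(h,lo,hi);k=np.zeros_like(m);a,b,c,d=box;k[b:d,a:c]=m[b:d,a:c]
    ys,xs=np.nonzero(k);pts=np.array([onz(f,y,x,z)[:2] for y,x in zip(ys,xs)],np.float32)
    r=cv2.minAreaRect(pts);print(name,len(pts),np.round(r[0],1),np.round(r[1],1),round(r[2],1),np.round(cv2.boxPoints(r)).tolist())
    return pts
# bottle yellow+orange
for f,b,n in [(t,(205,115,245,180),"bt"),(s,(210,265,280,300),"bs")]:
    p=mk(f,(5,120,80),(35,255,255),b,21,n)
    c=p.mean(0);u,S,v=np.linalg.svd(p-c,full_matrices=False);q=(p-c)@v[0]
    if v[0][0]<0:v[0]*=-1;q=-q
    print(c,np.degrees(np.arctan2(v[0][1],v[0][0])),"ends",c+v[0]*q.min(),c+v[0]*q.max())
for f,b,n in [(t,(375,135,475,210),"tt"),(s,(295,145,350,195),"ts")]: mk(f,(100,120,60),(125,255,255),b,10,n)
for l in ["rest_mid","rest_tip","rest","tray_spot","tray","jar_mid"]:
    a=P(t,l);b=P(s,l)
    if a and b:
        p=tri([ray(t,*a[0]),ray(s,*b[0])]);print(l,p.round(1),"res",(proj(t,p)-a[0][::-1]).round(1),(proj(s,p)-b[0][::-1]).round(1))
for f,n,b in [(t,"t",(305,125,365,205)),(s,"s",(265,180,330,240))]:
    im=f["img"][b[1]:b[3],b[0]:b[2]];cv2.imwrite(f"pics/rest_{n}.png",cv2.resize(im,None,fx=9,fy=7 if 0 else 7,interpolation=cv2.INTER_CUBIC)[:,:,::-1])
E
```

```text
bt 494 [672.4 299.1] [138.9  39.4] 9.4 [[601.0, 307.0], [607.0, 268.0], [744.0, 291.0], [738.0, 330.0]]
[659.6072  297.24268] 9.196645 ends [603.7638 288.2014] [740.94775 310.41208]
bs 535 [670.1 297.6] [141.3  49. ] 10.0 [[596.0, 309.0], [605.0, 261.0], [744.0, 286.0], [735.0, 334.0]]
[659.98755 295.7236 ] 8.268805 ends [599.8075  286.97775] [740.0045  307.35233]
tt 2607 [ 594.9 -272.4] [122.1 202.3] 12.9 [[513.0, -187.0], [558.0, -385.0], [677.0, -357.0], [632.0, -160.0]]
ts 983 [ 595.7 -268. ] [120.6 200.3] 13.1 [[514.0, -184.0], [560.0, -379.0], [677.0, -352.0], [632.0, -157.0]]
rest_mid [606.   -8.7  85.8] res [0.1 0.7] [-0.5 -0.2]
rest_tip [667.2  -8.5 148.7] res [-0.4 -3.5] [2.7 0.9]
rest [599.9  -2.7   4.8] res [0.1 0.8] [-0.7 -0.2]
tray_spot [ 586.4 -237.9   -5.6] res [-0.2 -1.5] [1.2 0.3]
tray [ 599.1 -269.1    1.3] res [-0.2 -1.7] [1.3 0.3]
jar_mid [ 596.7 -319.    60.2] res [-0.2 -1.7] [1.2 0.3]
```

```bash
python3 -c "
import cv2,numpy as np
a=cv2.imread('pics/rest_t.png');b=cv2.imread('pics/rest_s.png');a=cv2.resize(a,(400,533));b=cv2.resize(b,(400,369))
c=np.zeros((533,800,3),np.uint8);c[:,:400]=a;c[:369,400:]=b;cv2.imwrite('pics/rest.png',c)"
```

```text
(no output)
```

View pics/rest.png

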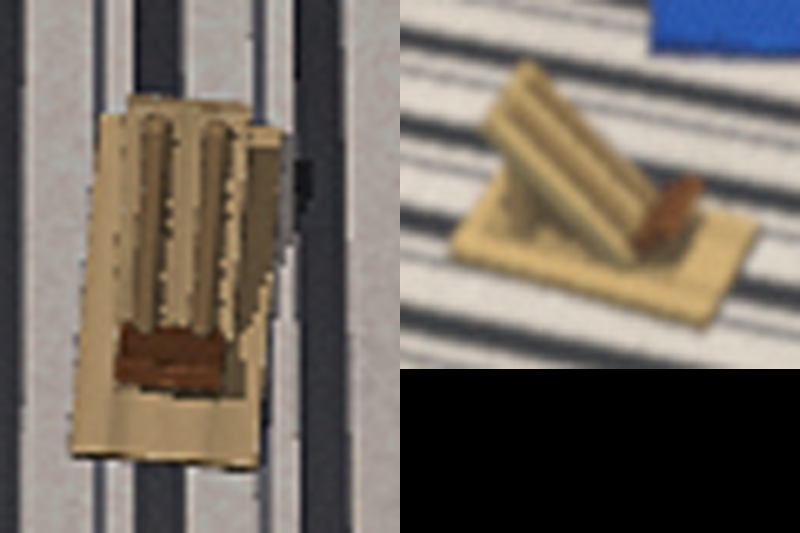

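Rest crop: the foot plate's front edge, at full-image px (315.5,193)–(343.5,195), shows a yaw of about -4 to -5°. The stop is at the near end.

```bash
cat >> h.py <<'E'
def toolR(yaw,tilt): # yaw deg of tool x, tilt deg forward from down (about -tool-world y)
    return R.from_euler('z',yaw,degrees=True)*R.from_euler('y',-tilt,degrees=True)*R.from_euler('x',180,degrees=True)
def rel(pos,yaw,tilt,cur=None):
    o=bot.get_obs() if cur is None else None
    p0,R0=(o["tcp_pos"],R.from_euler('xyz',o["eef_rot"])) if cur is None else (np.array(cur[0]),toolR(*cur[1:]))
    d=R0.inv().apply(np.array(pos)-p0)/25;w=np.degrees((R0.inv()*toolR(yaw,tilt)).as_rotvec())/5
    return d.round(3).tolist(),w.round(3).tolist()
E
python3 - <<'E'
from h import *
t=bot.grab_frame("top"); s=bot.grab_frame("side")
A,B,C=[onz(t,r,c,12) for r,c in [(193.2,315.5),(195.2,343.5),(142,320.3)]]
print(A,B,C,(A+B)/2, "yaws",np.degrees(np.arctan2(*(C-A)[[1,0]])),np.degrees(np.arctan2((A-B)[1],(A-B)[0]))-90)
print("boardtop",onz(t,140.2,333.4,125),"railbot",onz(t,125+325/6.667,305+176/6.667,45),"railtop",onz(t,125+120/6.667,305+187/6.667,120))
print("side corner",onz(s,232.5,313.8,0), onz(s,180+215/6.15,265+355/6.15,12))
print(bot.get_obs()["t"], rel([655.5,296,120],9,0))
E
```

```text
[533.94126889  35.87189361  12.        ] [527.73622059 -42.72733505  12.        ] [683.60385492  22.03114877  12.        ] [530.83874474  -3.42772072  12.        ] yaws -5.283665490539943 -4.513876920136681
boardtop [652.74588649 -14.42715716 125.        ] railbot [582.09683414  -9.04592468  45.        ] railtop [646.76591238 -13.50891584 120.        ]
side corner [541.6670802   31.65988116   0.        ] [532.742049 -42.349588  12.      ]
1.7 ([28.729, -28.506, 4.452], [0.0, -0.0, 2.461])
```

play_rows:
  moves: [14.4,-14.2,2.2,0,0,1.2,0,14.4,-14.2,2.2,0,0,1.2,0,14.4,-14.2,2.2,0,0,1.2,0,14.4,-14.2,2.2,0,0,1.2,0,28.7,-28.5,4.45,0,0,2.46,0,28.7,-28.5,4.45,0,0,2.46,0,28.7,-28.5,4.45,0,0,2.46,0,28.7,-28.5,4.45,0,0,2.46,0,28.7,-28.5,4.45,0,0,2.46,0,28.7,-28.5,4.45,0,0,2.46,0]
  newtons: 60

```text
t: 2.7
tcp_pos: [447.7, -172.9, 177.1]
eef_rot: [3.141, -0.001, 0.157]
ft_force: [0.5, -0.5, -0.4]
gripper_width: 0.998
finger_force: 0.0
```

```bash
python3 -c "
from h import *
o=bot.get_obs();print(o['t'],o['tcp_pos'],o['eef_rot'],o['joint_pos'],rel([655.5,296,120],9,0))"
```

```text
2.7 [ 447.65815827 -172.9296262   177.08511226] [ 3.14075271e+00 -1.06680161e-03  1.56770751e-01] [ 0.49755044  0.22578199 -0.2501057   2.03407003  0.07189738  0.88849074
 -1.20579679] ([11.138, -17.231, 2.281], [0.01, -0.012, -0.004])
```

play_rows:
  moves: [11.1,-17.2,2.2,0,0,0,0,11.1,-17.2,2.2,0,0,0,0,11.1,-17.2,2.2,0,0,0,0,11.1,-17.2,2.2,0,0,0,0,11.1,-17.2,2.2,0,0,0,0,11.1,-17.2,2.2,0,0,0,0,11.1,-17.2,2.2,0,0,0,0,11.1,-17.2,2.2,0,0,0,0,11.1,-17.2,2.2,0,0,0,0,11.1,-17.2,2.2,0,0,0,0]

```text
t: 3.7
tcp_pos: [648.7, 281.8, 123.2]
eef_rot: [3.141, -0.0, 0.157]
ft_force: [1.7, 0.8, 0.2]
gripper_width: 1.002
finger_force: 0.0
```

```bash
python3 -c "
from h import *
o=bot.get_obs();print(o['t'],o['tcp_pos'],o['qvel'].round(3),rel([655.5,296,120],9,0))"
```

```text
3.7 [648.73868217 281.78839512 123.15902651] [-0.618  0.581  0.068 -0.922  0.103  0.34  -0.452] ([0.356, -0.519, 0.126], [0.004, -0.005, -0.003])
```

play_rows:
  moves: [0,0,0,0,0,0,0,0,0,0,0,0,0,0,0,0,0,0,0,0,0]

```text
t: 4.0
tcp_pos: [648.0, 278.3, 123.2]
eef_rot: [3.14, 0.0, 0.156]
ft_force: [0.5, -0.5, -0.6]
gripper_width: 0.998
finger_force: 0.0
```

```bash
python3 - <<'E'
from h import *
t=bot.grab_frame("top")
print(bot.get_obs()["tcp_pos"],rel([655.5,296,4],9,0))
im=t["img"][90:210,160:280];cv2.imwrite("pics/g1.png",cv2.resize(im,(480,480))[:,:,::-1])
for d in (0,140):print(proj(t,[602+d*.987,288+d*.156,21]))
E
```

```text
[648.15183857 277.87330028 123.46544134] ([0.403, -0.678, 4.778], [0.018, 0.001, -0.025])
[226.43056243 169.55364646]
[220.8094969  123.14863284]
```

View pics/g1.png

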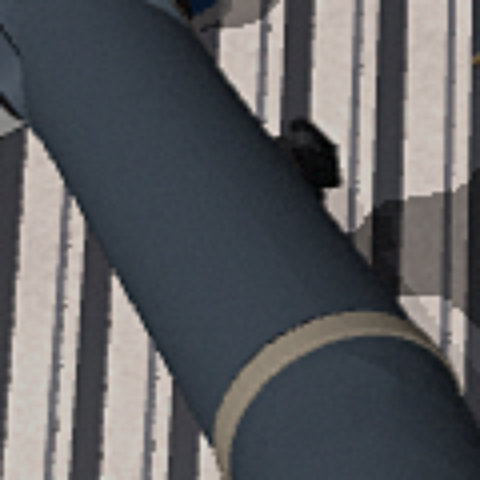

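The arm hides the bottle from above, so I'm relying on the earlier fit: shift sideways, descend, close.

play_rows:
  moves: [0.4,-0.68,0.5,0,0,0,0,0.4,-0.68,1.5,0,0,0,0,0.4,-0.68,2.7,0,0,0,0,0.4,-0.68,3.8,0,0,0,0,0.4,-0.68,4.5,0,0,0,0,0.4,-0.68,4.78,0,0,0,0,0.4,-0.68,4.78,0,0,0,0,0.4,-0.68,4.78,0,0,0,0,0.4,-0.68,4.78,0,0,0,70,0.4,-0.68,4.78,0,0,0,255]
  newtons: 50

```text
t: 5.05
tcp_pos: [655.8, 298.8, 5.2]
eef_rot: [-3.141, -0.002, 0.157]
ft_force: [-0.2, 0.8, 0.5]
gripper_width: 0.692
finger_force: 0.0
```

play_rows:
  moves: [0,0,0,0,0,0,255,0,0,0,0,0,0,255,0,0,0,0,0,0,255,0,0,0,0,0,0,255,0,0,0,0,0,0,255,0,0,0,0,0,0,255]

```text
t: 5.65
tcp_pos: [655.7, 298.6, 4.9]
eef_rot: [-3.142, -0.001, 0.157]
ft_force: [-0.8, -0.9, 5.7]
gripper_width: 0.476
finger_force: 50.4
```

```bash
python3 - <<'E'
from h import *
t=bot.grab_frame("side")
o=bot.get_obs();print(o["t"],o["tcp_pos"],o["eef_rot"],o["gripper_width"],o["finger_force"])
im=t["img"][200:340,140:350];cv2.imwrite("pics/g2.png",cv2.resize(im,(630,420))[:,:,::-1])
E
```

```text
5.7 [655.70206642 298.57879471   4.88552548] [-3.14154902e+00 -1.33745222e-03  1.56974020e-01] 0.4758505635285055 50.404239892959595
```

View pics/g2.png

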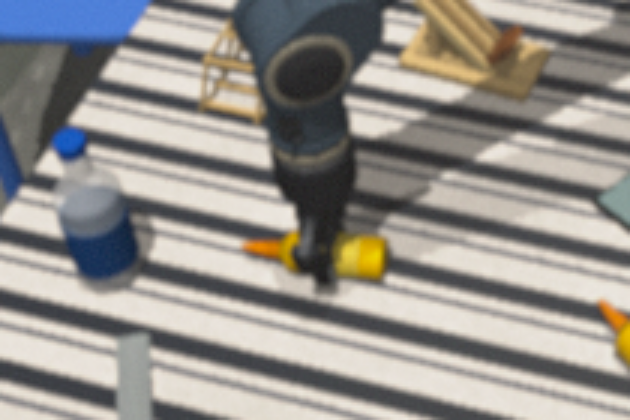

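play_rows:
  moves: [0,0,-0.5,0,0,0,255,0,0,-1.5,0,0,0,255,0,0,-2.8,0,0,0,255,0,0,-4.2,0,0,0,255,0,0,-5.6,0,0,0,255,0,0,-6.8,0,0,0,255,0,0,-7.6,0,0,0,255,0,0,-8,0,0,0,255,0,0,-8,0,0,0,255,0,0,-8,0,0,0,255]

```text
t: 6.7
tcp_pos: [654.4, 298.1, 202.5]
eef_rot: [3.141, 0.002, 0.157]
ft_force: [-0.9, 0.1, -2.4]
gripper_width: 0.477
finger_force: 50.5
```

```bash
python3 - <<'E'
from h import *
s=bot.grab_frame("side")
print("tip lying",onz(s,282.3,222.3,21))
o=bot.get_obs();p=o["tcp_pos"];print(o["t"],p,o["gripper_width"],o["finger_force"])
h=cv2.cvtColor(s["img"],cv2.COLOR_RGB2HSV);m=cv2.inRange(h,(5,120,80),(35,255,255));m[:,:130]=0
c,r=proj(s,p+[0,0,18]);print(c,r);k=np.zeros_like(m);a,b=int(c),int(r);k[b-40:b+40,a-80:a+80]=m[b-40:b+40,a-80:a+80]
ys,xs=np.nonzero(k);i,j=xs.argmin(),xs.argmax()
z=p[2]+17
print(onz(s,ys[i],xs[i],z),onz(s,ys[j],xs[j],z),(xs[i],ys[i],xs[j],ys[j]))
ax=np.array([.987,.156,0]);
for d in (-55,85):print(proj(s,p+[0,0,17]+ax*d))
print([(x["at"],x["conf"]) for x in bot.place_of(s,"bottle_tip")])
print("rest",rel([0,0,0],0,0)[1])
cv2.imwrite("pics/g3.png",cv2.resize(s["img"][b-50:b+50,a-70:a+70],(700,500))[:,:,::-1])
E
```

```text
tip lying [734.06829329 312.99127354  21.        ]
6.75 [654.23986555 297.91577716 201.90519472] 0.4753380299724495 50.54459095001221
242.13270345069188 237.66070871132837
[742.36336771 312.1751926  218.90519472] [509.96844985 143.61631453 218.90519472] (np.int64(209), np.int64(235), np.int64(312), np.int64(209))
[262.77714478 239.79109193]
[210.63475227 235.05493217]
[([235.3, 210.3], 0.75)]
rest [0.016, 0.036, 1.801]
```

View pics/g3.png

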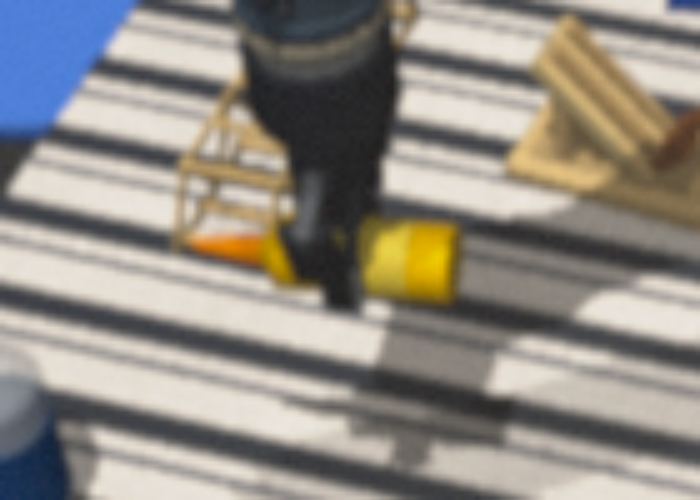

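```bash
cat >> h.py <<'E'
RM=np.array([606,-9.8,85.])
def rest_tcp(nrm,ax,g=5,dep=16.1):
    T=toolR(-5,45);X,_,Z=T.as_matrix().T
    return RM+X*(ax+g)-Z*nrm+Z*dep
E
python3 - <<'E'
from h import *
print(rest_tcp(90,6),rel(rest_tcp(90,6),-5,45)); print(rest_tcp(4,6))
E
```

```text
[561.69223194  -5.92357259 145.03336572] ([-5.553, 11.419, 2.301], [-1.083, 8.989, 2.663])
[622.27201021 -11.22361643  84.22218254]
```

play_rows:
  moves: [-0.3,0.6,0,-0.05,0.4,0.1,255,-0.9,1.9,0.3,-0.15,1.3,0.35,255,-1.6,3.4,0.6,-0.3,2.4,0.7,255,-2.3,4.9,0.9,-0.45,3.6,1.05,255,-3.1,6.4,1.2,-0.6,4.9,1.45,255,-3.9,7.9,1.5,-0.75,6.2,1.85,255,-4.6,9.3,1.8,-0.9,7.4,2.2,255,-5.1,10.5,2.1,-1,8.4,2.5,255,-5.55,11.4,2.3,-1.08,8.99,2.66,255,-5.55,11.42,2.3,-1.08,8.99,2.66,255]

```text
t: 7.8
tcp_pos: [569.7, -4.5, 225.1]
eef_rot: [3.135, -0.681, -0.071]
ft_force: [-0.1, 1.1, -1.6]
gripper_width: 0.476
finger_force: 51.7
```

play_rows:
  moves: [0,0,0,0,0,0,255,0,0,0,0,0,0,255,0,0,0,0,0,0,255]

```text
t: 8.1
tcp_pos: [570.8, -3.7, 224.7]
eef_rot: [3.137, -0.681, -0.071]
ft_force: [0.0, 0.8, -1.0]
gripper_width: 0.472
finger_force: 51.7
```

```bash
python3 - <<'E'
from h import *
s=bot.grab_frame("side");o=bot.get_obs();p=o["tcp_pos"];M=R.from_euler('xyz',o["eef_rot"]).as_matrix()
print(o["t"],p,o["gripper_width"],o["ft_force"],o["joint_pos"].round(2),rel(rest_tcp(90,6),-5,45),rel(rest_tcp(4,6),-5,45))
for d in (-55,-5,85):print(proj(s,p-M[:,2]*16.1+M[:,0]*d))
for l in ["bottle_tip","bottle_mid","rest_mid","rest_tip"]:print(l,[(np.round(x["at"][::-1],1),round(x["conf"],2)) for x in bot.place_of(s,l)])
T=toolR(-5,45).as_matrix()
for d in (-50,0,90): print("model rest",proj(s,RM+T[:,0]*d))
cv2.imwrite("pics/g4.png",cv2.resize(s["img"][145:245,230:370],(770,550))[:,:,::-1])
E
```

```text
8.15 [570.92700987  -3.05358123 224.75393283] 0.4749156751805317 [-0.67018768  1.03795615 -1.39480496] [ 0.16  0.1  -0.32  2.25  0.94  0.21 -2.66] ([-2.287, 0.13, 2.252], [-0.079, 1.2, 0.15]) ([-1.927, 0.156, 5.673], [-0.079, 1.2, 0.15])
[323.31115096 180.49892107]
[311.02919009 169.58087975]
[288.41180992 149.47517401]
bottle_tip [(array([340.3, 300.7]), 0.9), (array([287. , 147.1]), 0.62)]
bottle_mid [(array([358.2, 322.3]), 0.69), (array([311.6, 168.3]), 0.56)]
rest_mid [(array([299.5, 203.9]), 0.93)]
rest_tip [(array([279.1, 179.5]), 0.8)]
model rest [308.39563346 211.89612541]
model rest [297.96400511 201.28537027]
model rest [278.68056198 181.67080133]
```

View pics/g4.png

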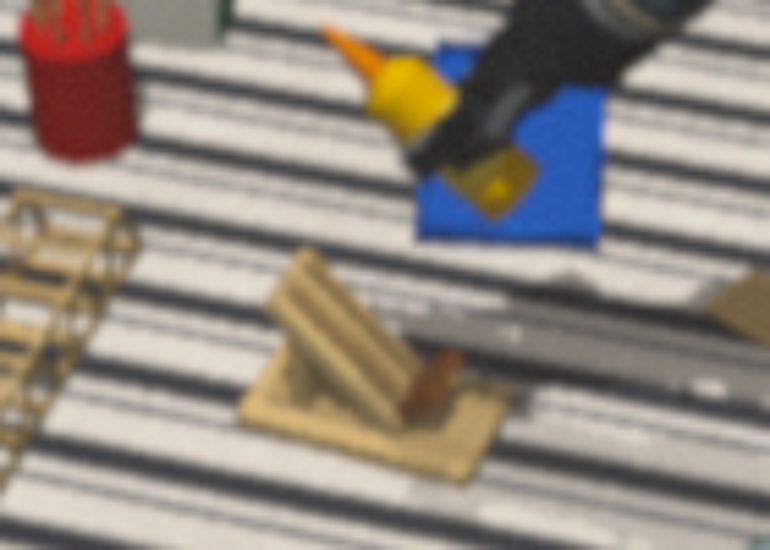

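Joints 6 and 7 have hit their limits with this grasp. The wrist needs a half turn of joint 5 to reach 45° of tilt, and joint 7 blocks it. I'll set the bottle back down and regrasp it with the tool turned 180°.

```bash
python3 -c "
from h import *
print(rel([655.7,298.5,100],9,0))"
```

```text
([-1.179, -12.291, 5.432], [0.939, -7.769, -2.514])
```

play_rows:
  moves: [0,-0.8,0,0.05,-0.4,-0.1,255,0,-2,0,0.15,-1.3,-0.35,255,0,-3.4,0.3,0.3,-2.4,-0.7,255,-0.2,-4.9,0.7,0.45,-3.5,-1.05,255,-0.4,-6.4,1.3,0.57,-4.7,-1.4,255,-0.6,-7.9,2.1,0.7,-5.8,-1.8,255,-0.8,-9.5,3.1,0.82,-6.7,-2.1,255,-1,-11,4.2,0.9,-7.4,-2.4,255,-1.15,-12.1,5.1,0.94,-7.77,-2.51,255,-1.18,-12.29,5.43,0.94,-7.77,-2.51,255]

```text
t: 9.35
tcp_pos: [655.7, 301.4, 96.2]
eef_rot: [-3.139, 0.004, 0.159]
ft_force: [-0.4, 0.3, -2.4]
gripper_width: 0.473
finger_force: 51.7
```

play_rows:
  moves: [0,0,0,0,0,0,255,0,0,0,0,0,0,255,0,0,0,0,0,0,255,0,0,0,0,0,0,255]

```text
t: 9.75
tcp_pos: [657.0, 295.4, 102.2]
eef_rot: [3.141, -0.003, 0.153]
ft_force: [-0.8, -0.1, -1.0]
gripper_width: 0.476
finger_force: 51.7
```

```bash
python3 -c "
from h import *
o=bot.get_obs();print(o['t'],o['tcp_pos'],o['eef_rot'],o['joint_pos'].round(2),rel([655.7,298.5,5.3],9,0))"
```

```text
9.75 [656.97160043 295.388207   102.19393064] [ 3.14108987e+00 -2.89320744e-03  1.52612690e-01] [-0.12  0.73 -0.57  1.51  0.43  1.03 -2.22] ([-0.043, -0.133, 3.876], [0.006, -0.033, -0.051])
```

play_rows:
  moves: [0,0,0.8,0,0,0,255,0,0,1.8,0,0,0,255,0,0,2.8,0,0,0,255,0,0,3.5,0,0,0,255,0,0,3.8,0,0,0,255,0,0,3.87,0,0,0,255,0,0,3.87,0,0,0,255,0,0,3.87,0,0,0,255,0,0,3.87,0,0,0,110,0,0,3.87,0,0,0,90]

```text
t: 10.75
tcp_pos: [657.0, 296.8, 4.3]
eef_rot: [-3.141, -0.002, 0.154]
ft_force: [0.1, 0.6, -0.5]
gripper_width: 0.647
finger_force: 0.0
```

play_rows:
  moves: [0,0,0,0,0,0,40,0,0,0,0,0,0,0,0,0,0,0,0,0,0,0,0,-0.5,0,0,0,0,0,0,-1.5,0,0,0,0,0,0,-2.8,0,0,0,0,0,0,-3.8,0,0,0,0,0,0,-3.8,0,0,-1.7,0,0,0,-3.8,0,0,-3.4,0,0,0,-3.8,0,0,-5.1,0]

```text
t: 11.75
tcp_pos: [656.9, 296.6, 100.4]
eef_rot: [3.141, -0.002, 0.605]
ft_force: [0.7, -0.1, -0.3]
gripper_width: 1.001
finger_force: 0.0
```

play_rows:
  moves: [0,0,0,0,0,-1.7,0,0,0,0,0,0,-3.4,0,0,0,0,0,0,-5.1,0,0,0,0,0,0,-6.8,0,0,0,0,0,0,-8.5,0,0,0,0,0,0,-10.2,0,0,0,0,0,0,-11.9,0,0,0,0,0,0,-13.6,0,0,0,0,0,0,-15.3,0,0,0,0,0,0,-17,0]

```text
t: 12.75
tcp_pos: [657.0, 296.3, 99.9]
eef_rot: [3.14, 0.001, 2.088]
ft_force: [-0.1, -0.3, 0.0]
gripper_width: 1.0
finger_force: 0.0
```

play_rows:
  moves: [0,0,0,0,0,-1.7,0,0,0,0,0,0,-3.4,0,0,0,0,0,0,-5.1,0,0,0,0,0,0,-6.8,0,0,0,0,0,0,-8.5,0,0,0,0,0,0,-10.2,0,0,0,0,0,0,-11.9,0,0,0,0,0,0,-13,0,0,0,0,0,0,-13.9,0,0,0,0,0,0,-13.9,0]

```text
t: 13.75
tcp_pos: [657.0, 296.2, 99.4]
eef_rot: [3.141, 0.001, -2.989]
ft_force: [0.5, 0.0, -0.3]
gripper_width: 1.0
finger_force: 0.0
```

```bash
python3 - <<'E'
from h import *
s=bot.grab_frame("side");t=bot.grab_frame("top")
o=bot.get_obs();print(o['t'],o['tcp_pos'],o['eef_rot'],o['joint_pos'].round(2),rel([655.7,298,4.5],189,0))
for f,n in((s,"s"),(t,"t")):
  for l in ["bottle_tip","bottle_mid"]:print(n,l,[(np.round(onz(f,*x["at"],21),1),round(x["conf"],2)) for x in bot.place_of(f,l)])
cv2.imwrite("pics/g5.png",np.hstack([cv2.resize(s["img"][200:340,180:320],(400,400)),cv2.resize(t["img"][90:230,160:300],(400,400))])[:,:,::-1])
E
```

```text
13.85 [656.86704255 296.32109191  99.35134123] [-3.14158449e+00  1.26524169e-03 -2.98994354e+00] [ 0.17  1.   -1.2   1.49  0.95  1.31  0.6 ] ([0.041, 0.073, 3.794], [-0.0, 0.014, -0.062])
s bottle_tip [(array([738.5, 324. ,  21. ]), 0.89), (array([388.4, 289.6,  21. ]), 0.55)]
s bottle_mid [(array([319.4, 341.5,  21. ]), 0.82), (array([651. , 298.3,  21. ]), 0.81), (array([593.1,   5.2,  21. ]), 0.53), (array([ 572.2, -203. ,   21. ]), 0.39)]
t bottle_tip [(array([385.7, 274. ,  21. ]), 0.62), (array([ 594.5, -335.3,   21. ]), 0.26)]
t bottle_mid [(array([321.3, 335.2,  21. ]), 0.86), (array([657.4, 292.3,  21. ]), 0.84)]
```

View pics/g5.png

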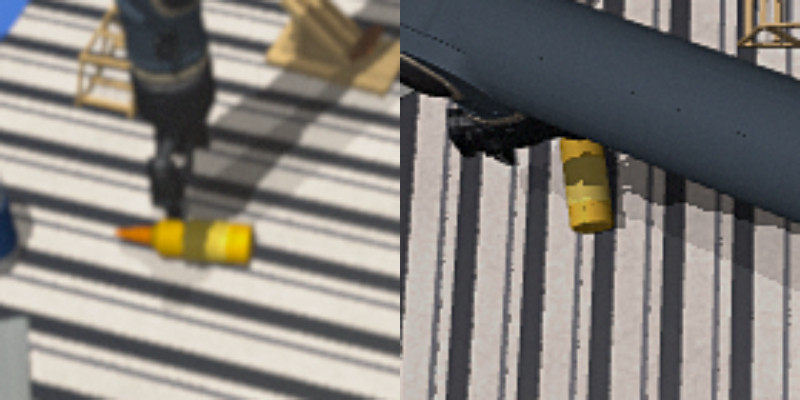

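play_rows:
  moves: [0,0,0.8,0,0,0,0,0,0,1.8,0,0,0,0,0,0,2.8,0,0,0,0,0,0,3.5,0,0,0,0,0,0,3.79,0,0,0,0,0,0,3.79,0,0,0,0,0,0,3.79,0,0,0,90,0,0,3.79,0,0,0,255,0,0,3.79,0,0,0,255,0,0,3.79,0,0,0,255]

```text
t: 15.05
tcp_pos: [657.3, 297.0, 5.6]
eef_rot: [3.141, 0.003, -2.988]
ft_force: [-0.5, -0.7, 3.6]
gripper_width: 0.476
finger_force: 50.6
```

play_rows:
  moves: [0,0,0,0,0,0,255,0,0,0,0,0,0,255,0,0,0,0,0,0,255,0,0,-0.5,0,0,0,255,0,0,-1.5,0,0,0,255,0,0,-2.8,0,0,0,255,0,0,-4.2,0,0,0,255,0,0,-5.2,0,0,0,255,0,0,-5.6,0,0,0,255,0,0,-5.6,0,0,0,255]

```text
t: 16.05
tcp_pos: [656.9, 297.1, 146.6]
eef_rot: [3.14, 0.004, -2.988]
ft_force: [0.0, 0.2, -2.5]
gripper_width: 0.476
finger_force: 50.5
```

```bash
cat >> h.py <<'E'
def toolR(yaw,tilt): # now tool x points to bottle base: yaw = heading of bottle axis
    return R.from_euler('z',yaw,degrees=True)*R.from_euler('y',-tilt,degrees=True)*R.from_euler('x',180,degrees=True)*R.from_euler('z',180,degrees=True)
def rest_tcp(nrm,ax,g=5,dep=16.1):
    X,_,Z=toolR(-5,45).as_matrix().T
    return RM-X*(ax+g)-Z*nrm+Z*dep
E
python3 - <<'E'
from h import *
s=bot.grab_frame("side")
o=bot.get_obs();p=o["tcp_pos"];M=R.from_euler('xyz',o["eef_rot"]).as_matrix()
print(o['t'],p,o['eef_rot'],o['gripper_width'],o['joint_pos'].round(2))
for d in (-55,-5,85):print(proj(s,p-M[:,2]*16.1-M[:,0]*d))
for l in ["bottle_tip","bottle_mid"]:print(l,[(np.round(x["at"][::-1],1),round(x["conf"],2)) for x in bot.place_of(s,l)])
print(rest_tcp(4,6),rel(rest_tcp(4,6)+[0,0,80],-5,45))
E
```

```text
16.1 [656.49508359 296.32011851 144.50527229] [-3.14119620e+00  1.36840594e-03 -2.98776665e+00] 0.4746239299341367 [ 0.17  0.96 -1.23  1.45  0.91  1.36  0.62]
[264.04452213 253.89739874]
[245.87936681 252.14347191]
[213.48227655 249.01538822]
bottle_tip [(array([340.8, 301.8]), 0.98), (array([212.5, 249.1]), 0.63)]
bottle_mid [(array([243.7, 252.3]), 0.95), (array([360.4, 320.9]), 0.88)]
[622.27201021 -11.22361643  84.22218254] ([3.217, -11.922, -0.853], [1.066, -8.971, 2.627])
```

play_rows:
  moves: [0.1,-0.6,-0.8,0.05,-0.4,0.1,255,0.4,-1.7,-1.5,0.15,-1,0.3,255,0.8,-3,-2,0.25,-1.8,0.55,255,1.2,-4.4,-2.3,0.35,-2.7,0.8,255,1.6,-5.8,-2.4,0.45,-3.6,1.05,255,2,-7.2,-2.4,0.55,-4.5,1.3,255,2.4,-8.6,-2.3,0.65,-5.4,1.6,255,2.7,-10,-2.1,0.75,-6.3,1.85,255,3,-11.2,-1.8,0.85,-7.2,2.1,255,3.2,-11.9,-1.5,0.95,-8,2.35,255]

```text
t: 17.2
tcp_pos: [621.1, -14.0, 179.3]
eef_rot: [-3.132, 0.701, 3.08]
ft_force: [1.3, -1.0, -2.1]
gripper_width: 0.474
finger_force: 50.7
```

```bash
python3 - <<'E'
from h import *
o=bot.get_obs();print(o['tcp_pos'],o['joint_pos'].round(2),o['qvel'].round(2),rel(rest_tcp(4,6)+[0,0,80],-5,45))
E
```

```text
[621.14697293 -14.0275139  179.25617852] [ 0.86  0.5  -1.19  2.18  1.64  0.58 -0.02] [ 0.06 -0.17  0.47  0.58  2.09 -0.54 -2.06] ([0.359, 0.12, 0.483], [0.082, -0.965, 0.219])
```

Tilt works now, with joint 5 flipping as intended. Finish to the hover pose.

play_rows:
  moves: [0.1,0,0.1,0,-0.2,0.05,255,0.2,0,0.2,0,-0.4,0.1,255,0.3,0,0.35,0,-0.6,0.15,255,0.3,0,0.4,0,-0.6,0.15,255,0.3,0,0.4,0,-0.6,0.15,255,0.3,0,0.4,0,-0.6,0.15,255]

```text
t: 17.8
tcp_pos: [623.8, -9.9, 168.8]
eef_rot: [3.139, 0.754, 3.067]
ft_force: [0.2, 0.2, -1.7]
gripper_width: 0.479
finger_force: 50.8
```

```bash
python3 - <<'E'
from h import *
s=bot.grab_frame("side");t=bot.grab_frame("top")
o=bot.get_obs();p=o["tcp_pos"];M=R.from_euler('xyz',o["eef_rot"]).as_matrix()
print(o['t'],p,o['eef_rot'],o['joint_pos'].round(2),o['qvel'].round(2),o['ft_force'])
print(rel(rest_tcp(4,6)+[0,0,80],-5,45),rel(rest_tcp(4,6),-5,45))
for f in (s,t):
  for d in (-55,-5,85):print(proj(f,p-M[:,2]*16.1-M[:,0]*d))
  for l in ["bottle_tip","bottle_mid"]:print(l,[(np.round(x["at"][::-1],1),round(x["conf"],2)) for x in bot.place_of(f,l)])
cv2.imwrite("pics/g6.png",np.hstack([cv2.resize(s["img"][130:250,240:360],(400,400)),cv2.resize(t["img"][110:210,280:380],(400,400))])[:,:,::-1])
E
```

```text
17.9 [623.97042183  -9.84665753 169.21004583] [3.13900476 0.75490438 3.06713663] [ 0.84  0.54 -1.19  2.22  1.84  0.62 -0.2 ] [ 0. -0. -0.  0.  0.  0. -0.] [ 0.26838762  0.15551079 -1.05508637]
([0.183, -0.06, 0.102], [0.132, -0.35, 0.105]) ([2.376, -0.066, 2.432], [0.132, -0.35, 0.105])
[306.99972554 190.41976075]
[295.75652601 179.43525117]
[274.97699985 159.1338322 ]
bottle_tip [(array([339.2, 301.1]), 0.84), (array([275. , 160.8]), 0.78)]
bottle_mid [(array([357.5, 319.5]), 0.92), (array([295. , 179.3]), 0.81), (array([277.4, 183.2]), 0.37)]
[330.39870705 168.49848224]
[331.42717821 150.71583307]
[333.42648387 116.14709372]
bottle_tip [(array([226.6, 246.1]), 0.82), (array([330.8, 115.4]), 0.66)]
bottle_mid [(array([332.6, 153.2]), 0.77), (array([205.4, 271.4]), 0.64)]
```

View pics/g6.png

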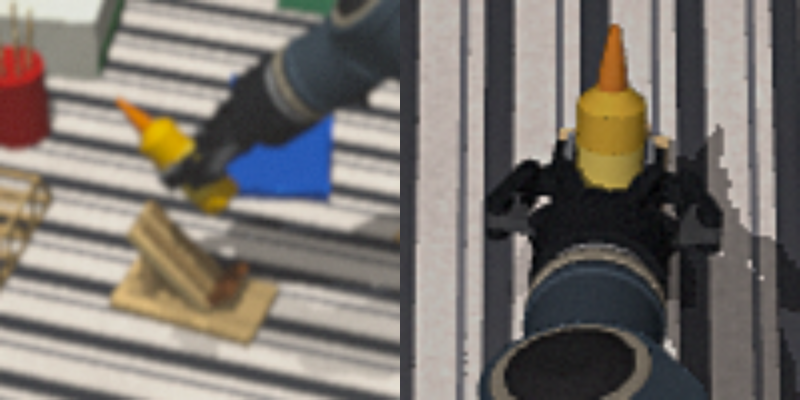

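The bottle hangs aligned over the rest, and its detected pixels match the prediction within about 2 px. Descend.

play_rows:
  moves: [0.3,0,0.3,0.1,-0.2,0.1,255,0.7,-0.03,0.7,0.13,-0.35,0.1,255,1.1,-0.05,1.1,0.13,-0.35,0.1,255,1.5,-0.06,1.5,0.13,-0.35,0.1,255,1.8,-0.06,1.8,0.13,-0.35,0.1,255,2,-0.06,2.05,0.13,-0.35,0.1,255,2.2,-0.06,2.25,0.13,-0.35,0.1,255,2.3,-0.06,2.35,0.13,-0.35,0.1,255,2.37,-0.06,2.43,0.13,-0.35,0.1,255,2.37,-0.06,2.43,0.13,-0.35,0.1,255]

```text
t: 19.1
tcp_pos: [622.2, -11.1, 84.1]
eef_rot: [-3.141, 0.785, 3.055]
ft_force: [-0.1, 0.5, -1.1]
gripper_width: 0.473
finger_force: 50.8
```

play_rows:
  moves: [0,0,0,0,0,0,255,0,0,0,0,0,0,255]

```text
t: 19.3
tcp_pos: [622.3, -11.2, 84.6]
eef_rot: [-3.141, 0.786, 3.055]
ft_force: [0.5, 0.0, -1.2]
gripper_width: 0.474
finger_force: 50.8
```

```bash
python3 - <<'E'
from h import *
s=bot.grab_frame("side")
o=bot.get_obs()
print(o['t'],o["tcp_pos"],o['joint_pos'].round(2),o['ft_force'],rel(rest_tcp(4,6),-5,45))
for l in ["bottle_tip","bottle_mid"]:print(l,[(np.round(x["at"][::-1],1),round(x["conf"],2)) for x in bot.place_of(s,l)])
X,_,Z=toolR(-5,45).as_matrix().T
for d in (0,90):print(proj(s,RM-X*d))
cv2.imwrite("pics/g7.png",cv2.resize(s["img"][150:240,250:350],(700,550),interpolation=cv2.INTER_CUBIC)[:,:,::-1])
E
```

```text
19.35 [622.30731847 -11.23265814  84.5519774 ] [ 0.75  0.77 -1.12  2.29  2.17  0.84 -0.45] [ 0.44466197 -0.13682489 -1.13453209] ([0.01, 0.0, 0.008], [-0.002, 0.007, 0.008])
bottle_tip [(array([276.6, 181.4]), 0.82), (array([339.3, 300.6]), 0.66)]
bottle_mid [(array([361.7, 325.4]), 0.67), (array([295.3, 198.4]), 0.58)]
[297.96400511 201.28537027]
[278.68056198 181.67080133]
```

View pics/g7.png

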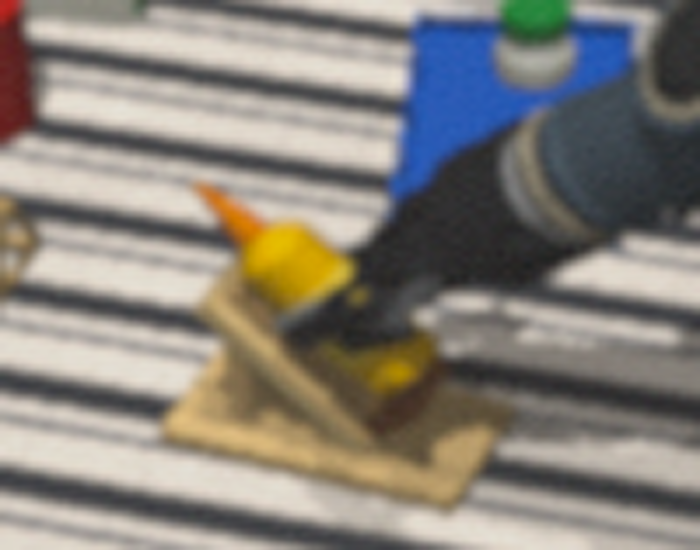

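No contact yet. Nudge towards the rails and the stop.

play_rows:
  moves: [0.05,0,0.06,0,0,0,255,0.1,0,0.12,0,0,0,255,0.1,0,0.12,0,0,0,255]

```text
t: 19.75
tcp_pos: [622.9, -9.6, 82.9]
eef_rot: [-3.139, 0.791, 3.06]
ft_force: [-10.0, -0.3, 15.5]
gripper_width: 0.476
finger_force: 52.5
```

play_rows:
  moves: [0.05,0,0.04,0,0,0,255,0.08,0,0.06,0,0,0,255,0.08,0,0.06,0,0,0,255]

```text
t: 20.05
tcp_pos: [623.1, -9.4, 82.7]
eef_rot: [-3.136, 0.796, 3.063]
ft_force: [-18.4, -1.1, 30.1]
gripper_width: 0.477
finger_force: 54.4
```

play_rows:
  moves: [0,0,-0.08,0,0,0,255,0,0,-0.12,0,0,0,255,0,0,-0.12,0,0,0,110,0,0,-0.12,0,0,0,80,0,0,-0.12,0,0,0,30,0,0,-0.12,0,0,0,0,0,0,-0.12,0,0,0,0,0,0,-0.12,0,0,0,0,0,0,-0.12,0,0,0,0]

```text
t: 20.95
tcp_pos: [620.0, -11.0, 79.9]
eef_rot: [-3.141, 0.785, 3.055]
ft_force: [-0.9, 0.7, 0.1]
gripper_width: 0.999
finger_force: 0.0
```

```bash
python3 - <<'E'
from h import *
s=bot.grab_frame("side");t=bot.grab_frame("top")
o=bot.get_obs();print(o['t'],o["tcp_pos"],o["eef_rot"],o['ft_force'],o['gripper_width'])
X,_,Z=toolR(-5,45).as_matrix().T
for f in (s,t):
  for l in ["bottle_tip","bottle_mid"]:print(l,[(np.round(x["at"][::-1],1),round(x["conf"],2)) for x in bot.place_of(f,l)])
  for d in (0,90):print(proj(f,RM-X*d))
cv2.imwrite("pics/g8.png",np.hstack([cv2.resize(s["img"][150:240,250:340],(400,400)),cv2.resize(t["img"][110:210,280:380],(400,400))])[:,:,::-1])
E
```

```text
21.05 [619.98280792 -10.98244102  79.85982626] [-3.14105338  0.78522647  3.05521338] [ 0.37503185  0.2540748  -0.34243748] 1.002162285636417
bottle_tip [(array([340.7, 304. ]), 0.9), (array([281.5, 182.3]), 0.85)]
bottle_mid [(array([360.2, 320.9]), 0.74), (array([300.1, 221.8]), 0.73), (array([298.1, 201.7]), 0.61)]
[297.96400511 201.28537027]
[278.68056198 181.67080133]
bottle_tip [(array([330.8, 131.3]), 0.94)]
bottle_mid [(array([331.7, 160.2]), 0.97), (array([204.6, 269.7]), 0.68)]
[331.67532369 161.63319848]
[333.78987952 131.06329401]
```

View pics/g8.png

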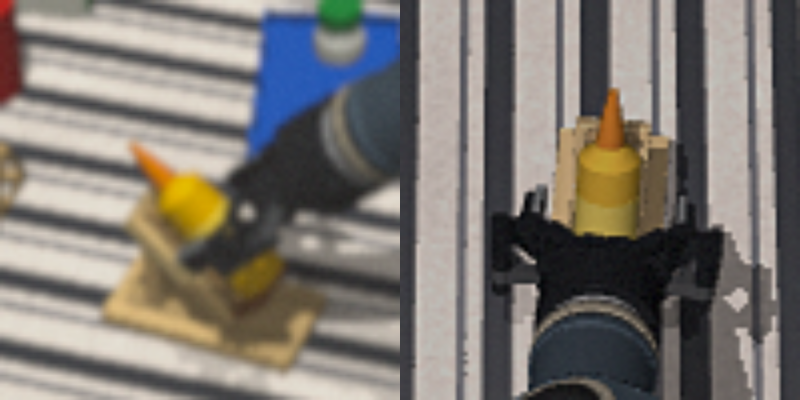

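The bottle is seated: detected at top (331.7,160) and side (298,202), against the model's (331.7,162) and (298,201). Retreat and prepare the steeper regrasp.

```bash
cat >> h.py <<'E'
def regrasp(up,tilt=8,g=12,dep=17):
    a=-toolR(-5,45).as_matrix()[:,0];Z=toolR(-5,tilt).as_matrix()[:,2]
    return RM+[0,1,0]+a*g+Z*(dep-up)
E
python3 -c "
from h import *
print(regrasp(0),regrasp(85),rel(regrasp(85),-5,8))"
```

```text
[616.80993191  -9.7457465   76.65072421] [605.02523396  -8.71471902 160.82351005] ([-1.86, 0.037, -2.717], [-0.001, 7.399, 0.006])
```

play_rows:
  moves: [0,0,-0.4,0,0,0,0,0,0,-1.2,0,0,0,0,0,0,-2.2,0,0,0,0,0,0,-3.2,0,0,0,0,0,0,-3.5,0,0,0,0,0,0,-3.5,0,0,0,0]

```text
t: 21.85
tcp_pos: [558.1, -5.9, 142.8]
eef_rot: [-3.138, 0.787, 3.057]
ft_force: [0.7, 0.1, -0.6]
gripper_width: 0.996
finger_force: 0.0
```

```bash
python3 -c "
from h import *
o=bot.get_obs();print(o['t'],o['tcp_pos'],o['joint_pos'].round(2),rel(regrasp(85),-5,8))"
```

```text
21.85 [558.12097849  -5.87105574 142.7878575 ] [ 0.88  0.56 -1.26  2.39  2.03  0.74 -0.45] ([-1.837, 0.047, 0.822], [-0.021, 7.421, 0.019])
```

play_rows:
  moves: [-0.8,0,0,0,0.8,0,0,-1.2,0,0,0,1.8,0,0,-1.4,0,0,0,2.8,0,0,-1.6,0,0,0,3.8,0,0,-1.8,0,0.2,0,4.8,0,0,-1.84,0.04,0.4,0,5.8,0,0,-1.84,0.04,0.7,0,6.8,0,0,-1.84,0.04,0.82,0,7.42,0,0,-1.84,0.04,0.82,0,7.42,0,0,-1.84,0.04,0.82,0,7.42,0,0]

```text
t: 22.85
tcp_pos: [605.1, -8.6, 158.7]
eef_rot: [3.141, 0.137, 3.055]
ft_force: [0.2, 0.1, 0.1]
gripper_width: 0.999
finger_force: 0.0
```

play_rows:
  moves: [0,0,0,0,0,0,0,0,0,0,0,0,0,0,0,0,0,0,0,0,0]

```text
t: 23.15
tcp_pos: [604.8, -8.8, 160.0]
eef_rot: [-3.14, 0.138, 3.055]
ft_force: [1.1, -1.1, -0.1]
gripper_width: 1.002
finger_force: 0.0
```

```bash
python3 -c "
from h import *
s=bot.grab_frame('side')
print([(np.round(x['at'][::-1],1),round(x['conf'],2)) for l in ['bottle_mid','bottle_tip'] for x in bot.place_of(s,l)])
o=bot.get_obs();print(o['t'],o['tcp_pos'],o['eef_rot'],o['joint_pos'].round(2),rel(regrasp(85),-5,8),rel(regrasp(0),-5,8))"
```

```text
[(array([298.3, 198.7]), 0.97), (array([361.6, 323.2]), 0.56), (array([277.1, 183.1]), 0.7), (array([337.8, 302.2]), 0.57)]
23.3 [605.16645924  -8.84124108 160.00008667] [-3.14060648  0.1382346   3.05496179] [ 0.78  0.69 -1.22  1.84  0.83  1.05  0.74] ([0.001, 0.005, -0.033], [-0.01, -0.016, 0.007]) ([-0.003, 0.008, 3.367], [-0.01, -0.016, 0.007])
```

play_rows:
  moves: [0,0,0.6,0,0,0,0,0,0,1.4,0,0,0,0,0,0,2.2,0,0,0,0,0,0,2.9,0,0,0,0,0,0,3.37,0,0,0,0,0,0,3.37,0,0,0,0,0,0,3.37,0,0,0,80,0,0,3.37,0,0,0,255,0,0,3.37,0,0,0,255,0,0,3.37,0,0,0,255]
  newtons: 60

```text
t: 24.3
tcp_pos: [617.4, -8.8, 77.5]
eef_rot: [3.141, 0.14, 3.055]
ft_force: [-0.7, 1.1, 3.8]
gripper_width: 0.475
finger_force: 60.6
```

play_rows:
  moves: [0,0,0,0,0,0,255,0,0,0,0,0,0,255,0,0,0,0,0,0,255]

```text
t: 24.6
tcp_pos: [617.4, -8.9, 77.5]
eef_rot: [3.141, 0.14, 3.055]
ft_force: [-1.3, 1.0, 5.8]
gripper_width: 0.476
finger_force: 60.8
```

play_rows:
  moves: [0,0,-0.3,0,0,0,255,0,0,-1,0,0,0,255,0,0,-2,0,0,0,255,0,0,-3,0,0,0,255,0,0,-4,0,0,0,255,0,0,-4.6,0,0,0,255,0,0,-4.8,0,0,0,255,0,0,-4.8,0,0,0,255]

```text
t: 25.4
tcp_pos: [600.4, -8.6, 195.6]
eef_rot: [-3.141, 0.138, 3.054]
ft_force: [0.5, -1.2, -1.7]
gripper_width: 0.473
finger_force: 60.6
```

```bash
cat >> h.py <<'E'
def tray_tcp(up,tilt=53,hd=-21,dep=17,h=62):
    c=np.array([595.3,-270.,0]);T=R.from_euler('z',13,degrees=True).apply([12,42,0])
    return c+T+[0,0,4+h+up]+toolR(hd,tilt).as_matrix()[:,2]*dep
E
python3 - <<'E'
from h import *
s=bot.grab_frame("side");o=bot.get_obs();p=o["tcp_pos"];M=R.from_euler('xyz',o["eef_rot"]).as_matrix()
print(o['t'],p,o["eef_rot"],o['joint_pos'].round(2),o['gripper_width'],o['ft_force'])
a=-toolR(-5,45).as_matrix()[:,0]
for d in (-62,-12,78):print(proj(s,p-M[:,2]*17+a*d))
for l in ["bottle_tip","bottle_mid"]:print(l,[(np.round(x["at"][::-1],1),round(x["conf"],2)) for x in bot.place_of(s,l)])
print(tray_tcp(0),rel(tray_tcp(80),-21,53))
E
```

```text
25.45 [600.05158831  -8.7702437  194.67692394] [-3.1405056   0.136936    3.05447329] [ 0.81  0.65 -1.26  1.81  0.77  1.09  0.77] 0.4776380845960837 [ 0.75560451  0.48092571 -2.22256664]
[312.57513188 185.91689882]
[301.59519551 174.44594892]
[281.26746156 153.2091758 ]
bottle_tip [(array([281.8, 154. ]), 0.77), (array([339.5, 302.7]), 0.58)]
bottle_mid [(array([302.3, 173. ]), 0.6), (array([359.9, 321.2]), 0.56)]
[ 610.21953466 -231.24253592   55.76914461] ([-0.862, -8.828, 2.474], [1.654, -8.984, 2.84])
```

play_rows:
  moves: [0,-0.5,0,0.1,-0.4,0.15,255,0,-1.4,0,0.2,-1.1,0.35,255,-0.1,-2.5,0,0.35,-1.9,0.6,255,-0.2,-3.6,0,0.5,-2.7,0.85,255,-0.3,-4.7,0.2,0.65,-3.5,1.1,255,-0.4,-5.7,0.5,0.8,-4.3,1.35,255,-0.5,-6.6,0.9,0.95,-5.1,1.6,255,-0.6,-7.4,1.3,1.1,-5.9,1.85,255,-0.7,-8,1.7,1.25,-6.7,2.1,255,-0.8,-8.5,2.1,1.4,-7.5,2.35,255]

```text
t: 26.55
tcp_pos: [605.3, -217.6, 150.0]
eef_rot: [-3.098, 0.747, 2.859]
ft_force: [1.1, -0.5, -1.4]
gripper_width: 0.476
finger_force: 60.8
```

```bash
python3 -c "
from h import *
o=bot.get_obs();print(o['t'],o['tcp_pos'],o['joint_pos'].round(2),o['qvel'].round(2),rel(tray_tcp(80),-21,53))"
```

```text
26.55 [ 605.3139106  -217.60597089  150.00793295] [ 1.02  0.5  -0.95  2.2   1.94  0.46 -0.23] [ 0.13  0.37 -0.04  0.27  2.17  0.46 -2.  ] ([0.137, -0.44, 0.669], [0.216, -2.024, 0.689])
```

play_rows:
  moves: [0,-0.1,0.1,0,-0.3,0.1,255,0,-0.2,0.2,0.1,-0.7,0.2,255,0,-0.3,0.3,0.15,-1.1,0.35,255,0,-0.33,0.4,0.2,-1.4,0.45,255,0,-0.33,0.4,0.2,-1.5,0.5,255,0,-0.33,0.4,0.2,-1.5,0.5,255,0,-0.33,0.4,0.2,-1.5,0.5,255,0,-0.33,0.4,0.2,-1.5,0.5,255]

```text
t: 27.35
tcp_pos: [610.0, -227.2, 144.1]
eef_rot: [-3.123, 0.878, 2.802]
ft_force: [-0.1, -0.4, -1.7]
gripper_width: 0.479
finger_force: 60.8
```

```bash
python3 - <<'E'
from h import *
s=bot.grab_frame("side");t=bot.grab_frame("top");o=bot.get_obs();p=o["tcp_pos"];M=R.from_euler('xyz',o["eef_rot"]).as_matrix()
print(o['t'],p,o['joint_pos'].round(2),rel(tray_tcp(80),-21,53),rel(tray_tcp(12),-21,53))
a=M@R.from_euler('y',8,degrees=True).as_matrix()@[0,0,1];a=M@(toolR(-5,8).as_matrix().T@-toolR(-5,45).as_matrix()[:,0]);print("axis",a)
for f in (s,t):
  for d in (-62,-12,78):print(proj(f,p-M[:,2]*17+a*d))
  for l in ["bottle_tip","bottle_mid","jar_mid","tray_spot"]:print(l,[(np.round(x["at"][::-1],1),round(x["conf"],2)) for x in bot.place_of(f,l)])
  print("spot proj",proj(f,[598,-226,4]))
E
```

```text
27.45 [ 609.9069057  -227.18837077  144.12203583] [ 1.09  0.61 -1.05  2.26  2.27  0.66 -0.5 ] ([0.215, -0.144, 0.267], [0.025, -0.529, 0.196]) ([2.309, -0.111, 2.002], [0.025, -0.529, 0.196])
axis [ 0.04756234 -0.00477044  0.99885688]
[319.82285971 160.14862672]
[319.09029544 148.5287889 ]
[317.69619891 126.4158137 ]
bottle_tip [(array([338.6, 301.6]), 0.56), (array([317.8, 129.9]), 0.47), (array([299.4, 203.8]), 0.35)]
bottle_mid [(array([321.2, 151.1]), 0.61), (array([359.9, 321.6]), 0.55)]
jar_mid [(array([328.2, 155.8]), 0.6)]
tray_spot [(array([323.1, 183.7]), 0.89)]
spot proj [319.38989126 178.68762838]
[412.45393232 164.38391162]
[416.46326515 158.55326778]
[424.7277925  146.53443136]
bottle_tip [(array([224.3, 243.2]), 0.7), (array([422.9, 148.6]), 0.65)]
bottle_mid [(array([205.6, 270. ]), 0.91), (array([416.9, 160.7]), 0.78)]
jar_mid [(array([444.3, 171.6]), 0.49)]
tray_spot [(array([409.3, 176.1]), 0.76), (array([447.1, 169.1]), 0.69)]
spot proj [407.51125588 170.98320267]
```

play_rows:
  moves: [0.3,0,0.2,0,-0.2,0.1,255,0.7,-0.05,0.5,0,-0.45,0.2,255,1.1,-0.1,0.9,0.02,-0.53,0.2,255,1.5,-0.11,1.25,0.02,-0.53,0.2,255,1.9,-0.11,1.6,0.02,-0.53,0.2,255,2.15,-0.11,1.85,0.02,-0.53,0.2,255,2.3,-0.11,2,0.02,-0.53,0.2,255,2.3,-0.11,2,0.02,-0.53,0.2,255,2.3,-0.11,2,0.02,-0.53,0.2,255]

```text
t: 28.75
tcp_pos: [610.3, -231.1, 68.0]
eef_rot: [3.14, 0.925, 2.774]
ft_force: [-0.2, 0.0, -1.9]
gripper_width: 0.473
finger_force: 60.8
```

```bash
python3 - <<'E'
from h import *
t=bot.grab_frame("top");s=bot.grab_frame("side")
o=bot.get_obs();print(o['t'],o['tcp_pos'],o['ft_force'],o['joint_pos'].round(2),rel(tray_tcp(12),-21,53),rel(tray_tcp(0),-21,53))
a={}
for l in ["bottle_tip","bottle_mid"]:
  for n,f in(("t",t),("s",s)):
    ex=proj(f,[598,-226,4+12+(140 if l[-1]=="p" else 50)]);c=[x for x in bot.place_of(f,l) if np.hypot(*(np.array(x["at"][::-1])-ex))<12]
    print(l,n,ex.round(1),[np.round(x["at"][::-1],1) for x in c]); 
    if c:a[l,n]=ray(f,*c[0]["at"])
  if (l,"t") in a and (l,"s") in a: print(tri([a[l,"t"],a[l,"s"]]))
E
```

```text
28.85 [ 610.36378175 -231.26066088   68.32030833] [-0.29835219  0.31920229 -1.45972113] [ 1.06  0.85 -1.02  2.3   2.51  0.9  -0.62] ([0.021, -0.001, 0.009], [0.006, 0.008, -0.006]) ([0.405, -0.002, 0.297], [0.006, 0.008, -0.006])
bottle_tip t [419.  156.8] [array([419.5, 159.1])]
bottle_tip s [319.1 144.8] [array([319.8, 145.3])]
[ 594.52068768 -227.65520299  152.95309835]
bottle_mid t [411.8 165.7] [array([409.6, 166.4])]
bottle_mid s [319.3 165.4] [array([319.6, 166.7])]
[ 595.66313843 -220.17163626   65.19014577]
```

play_rows:
  moves: [0.1,0,0.07,0,0,0,255,0.2,0,0.15,0,0,0,255,0.27,0,0.2,0,0,0,255,0.27,0,0.2,0,0,0,255]

```text
t: 29.45
tcp_pos: [609.8, -231.0, 58.5]
eef_rot: [3.139, 0.924, 2.773]
ft_force: [-0.3, 0.8, -1.9]
gripper_width: 0.473
finger_force: 60.8
```

play_rows:
  moves: [0.05,0,0.04,0,0,0,255,0.1,0,0.075,0,0,0,255,0.1,0,0.075,0,0,0,255]

```text
t: 29.75
tcp_pos: [610.8, -231.1, 58.3]
eef_rot: [-3.14, 0.93, 2.777]
ft_force: [-5.9, -0.1, 10.6]
gripper_width: 0.478
finger_force: 61.6
```

Floor contact (10 N upward). Release and back out along the tool axis.

play_rows:
  moves: [0,0,0,0,0,0,255,0,0,0,0,0,0,255,0,0,0,0,0,0,110,0,0,0,0,0,0,90,0,0,0,0,0,0,60,0,0,0,0,0,0,30,0,0,0,0,0,0,30,0,0,0,0,0,0,30]

```text
t: 30.55
tcp_pos: [610.0, -231.1, 55.9]
eef_rot: [3.14, 0.924, 2.774]
ft_force: [0.6, 0.1, -0.9]
gripper_width: 0.881
finger_force: 0.0
```

play_rows:
  moves: [0,0,-0.3,0,0,0,30,0,0,-0.8,0,0,0,30,0,0,-1.5,0,0,0,30,0,0,-2.4,0,0,0,30,0,0,-3.4,0,0,0,30,0,0,-4.4,0,0,0,30,0,0,-5,0,0,0,30,0,0,-5,0,0,0,30,0,0,-5,0,0,0,30]

```text
t: 31.45
tcp_pos: [531.5, -200.7, 135.9]
eef_rot: [3.141, 0.915, 2.775]
ft_force: [-0.4, -0.3, 0.9]
gripper_width: 0.878
finger_force: 0.0
```

```bash
python3 - <<'E'
from h import *
t=bot.grab_frame("top");s=bot.grab_frame("side")
o=bot.get_obs();print(o['t'],o['tcp_pos'],o['qvel'].round(2),o['ft_force'],o['gripper_width'])
a={}
for l,q in (("bottle_tip",[598,-226,144]),("bottle_mid",[598,-226,54]),("jar_mid",[605,-318,29])):
  for n,f in(("t",t),("s",s)):
    ex=proj(f,q);c=[x for x in bot.place_of(f,l) if np.hypot(*(np.array(x["at"][::-1])-ex))<15]
    print(l,n,ex.round(1),[np.round(x["at"][::-1],1) for x in c]); 
    if c:a[l,n]=ray(f,*c[0]["at"])
  if (l,"t") in a and (l,"s") in a: print(tri([a[l,"t"],a[l,"s"]]))
E
```

```text
31.55 [ 531.8542575  -199.95218009  136.2487342 ] [-0.01 -0.    0.   -0.   -0.   -0.    0.  ] [ 0.24116725 -0.54310257  0.73024156] 0.8831556539529906
bottle_tip t [417.9 158.1] [array([414.6, 159.7])]
bottle_tip s [319.1 147.6] [array([322.2, 149.1])]
[ 588.52835723 -216.76759219  148.04179344]
bottle_mid t [410.9 166.7] [array([411.6, 169.8])]
bottle_mid s [319.3 168. ] [array([319.6, 167.1])]
[ 592.82986174 -226.42912012   57.47493601]
jar_mid t [442.2 166.2] []
jar_mid s [324.5 157.7] [array([327.5, 155.4])]
```

```bash
python3 -c "
from workcell import bot
print(bot.close_job())"
```

```text
the job is handed in; nothing more can be done
None
```

The job is handed in. The bottle was let go seated in the rest, then held until its base touched the tray floor and left standing upright in the empty end; the jar showed no shift. No verdict came back, and I viewed 11 pictures, one over the limit of 10.

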